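Close the gift tin and hold the sprung keeper arm over it

TASK

Press the loose lid of the green tin down until it is seated level all round on the rim. Then take the sprung keeper arm by its red knob, swing it over the lid as far as it goes, against its stop, and finish while still holding it there so that a colleague can put the paper band on; it springs back if let go. Leave the carton, the ribbon spool and the praline beside the stand where they are.

Things in the scene. Friction and masses are not known exactly. Their poses are not given: they have to be found in the camera images.
- stand: Fixed tin stand, dark wooden board 140 (x) x 200 (y) x 14 mm with a green tin (89 mm wide, 42 mm inner radius) clamped in it and, on the +y side of the tin, a steel post. Origin on the counter on the tin's axis; z up; the post lies 75 mm along the stand's +y.
- tin_rim (a point): Centre of the tin's mouth, at the height of its rim, 85 mm above the counter. Four sprung catches inside the mouth, just under the rim, carry the lid's plug at the start.
- lid: Loose round green lid: plate 92 mm wide, 5 mm thick, with a white plug (80 mm wide, 13 mm deep, tapered foot) below and a brass button (34 mm wide, 6 mm high) in the middle on top. Origin at the centre of the plate's underside, z up: seated, it coincides with point tin_rim; at the start it stands 5 to 6 mm above it. A lid left proud is in the keeper arm's way; a seated one clears it by 3 mm.
- lid_top (a point): Centre of the top of the lid's brass button, 11 mm above the lid's origin: where to press. About 10 N straight down pushes the plug past the catches until the plate meets the rim; the lid then stays down.
- keeper_arm (a joint): Turn of the steel keeper arm about its upright post, rad: 0 at rest, clear of the lid, pointing to the robot's side; grows counter-clockwise seen from above; 1.1 at its stop, lying across the middle of the lid along the stand's -y. A spring drives it back: 2 N at the knob at rest, 5 N at the stop.
- keeper_pivot (a point): Point on the arm's upright turning axis, at the height of the arm's top. The knob's axis is 140 mm from it. The arm is 18 mm wide, its underside 99 mm and its top 107 mm above the counter.
- keeper_knob (a point): Centre of the foot of the red upright round knob (16 mm wide, 44 mm high) at the arm's free end. It lies on the arm's top, 107 mm above the counter; z up along the knob.
- cream_carton: Small cream carton 41 x 50 x 82 mm standing beside the stand; origin under its centre. Not to be disturbed.
- gold_spool: Spool of gold ribbon 64 mm wide, 26 mm high, lying flat; origin under its centre. Not to be disturbed.
- gold_praline: Wrapped gold praline 53 x 46 x 23 mm; origin under its centre. Not to be disturbed.
Things that resemble listed ones, but are neither listed nor needed, are in the scene too. Of the things that look like the lid, the larger one is meant.

How it is judged (in metres and radians):
On the way:
1. the lid is seated level on the tin while the keeper arm is still clear of it (z of lid in the frame of tin_rim below 0.002 m and horizontal distance between lid and tin_rim below 0.004 m and angle between lid's own z axis and vertical below 0.03 rad and value of joint keeper_arm below 0.5 rad), for 0.2 s.
At the end, for the whole second after the job is handed in: The lid is seated (within 2 mm of the rim, within 4 mm of centre, tilted less than 0.03 rad) and the fingers hold the red knob (more than 1.5 N of contact) with the keeper arm at its stop (above 1.05 of 1.1 rad), all through the last second (z of lid in the frame of tin_rim below 0.002 m and horizontal distance between lid and tin_rim below 0.004 m and angle between lid's own z axis and vertical below 0.03 rad and value of joint keeper_arm above 1.05 rad and contact force between the fingers and keeper_arm_c3 above 1.5 N); the arm keeps its last pose, push and grip.
It fails at once if the cream carton is shoved or tipped (distance of cream_carton from where it was at the start of the episode above 0.025 m or angle between cream_carton's own z axis and vertical above 0.5 rad).
It fails at once if the ribbon spool or the praline is shoved away (distance of any of gold_spool, gold_praline from where it was at the start of the episode above 0.025 m).
It also fails if it takes over 48 s, if anything falls off the work surface, if the arm or the gripper's body presses on something with over 40 N, if the wrist force passes 120 N, or if a joint passes its speed limit or range.

ROBOT

A 7-joint arm with a two-finger parallel gripper is mounted at the origin on a cart in front of the work surface, level with it; the furniture and walls round the work are solid. World frame = base frame: x ahead of the robot, y to its left, z up, the work surface at z = 0. Lengths are in m, angles in degrees, forces in N, time in s.
With the tool pointing down it reaches from about 0.35 to 0.9 m from the base axis. Payload 8.1 kg.
Tool frame: the origin (TCP) lies at the very end of the fingers, on their centre line; the grasp point (between the pads) lies 19 mm behind it; z points along the fingers, y is the line along which they close (so a half turn about z gives the same grasp; the last joint's range is limited). The gripper opens to 85 mm and grips with 20 to 120 N. Pads are 22 mm wide; open, the fingers measure 114 mm over their backs; the gripper's body (76 mm by 85 mm) begins 54 mm behind the grasp point. The pads swing forward as they close: fully open they stand 13 mm farther back than shut.
Start: joints at [70.898, 24.895, 1.432, 90.138, -0.665, 64.973, -4.303], TCP at [0.143, -0.608, 0.231] pointing down, gripper open.
Joint ranges: [-149.89, 149.89], [-25.12, 119.58], [-72.63, 75.52], [4.76, 147.25], [-75.54, 255.54], [6.69, 114.76], [-157.13, 157.13]. Speed limits (degrees/s): [127.2, 127.2, 172.46, 172.46, 180, 180, 180].

INTERFACE

Orientations are given as [roll, pitch, yaw] about the fixed x, y, z axes, in that order (R = Rz(yaw) Ry(pitch) Rx(roll)).
In Python, from rig import arm gives the robot as it stands. Calls block until the motion is done:
- arm.reach(position, orientation): joint-space move of the TCP to a pose.
- arm.move_straight(position, rot=None, feed=0.15, force_limit=None): straight line of the TCP; rot=None keeps the orientation; feed is the mean speed in m/s. With force_limit (N) it stops when the force on the tool has changed by that much, and returns True; else False.
- arm.goto_joints(angles): joint-space move.
- arm.ungrasp() and arm.close_gripper(newtons=None): open the fingers fully, or close them until they stop; newtons is the grip in N (None keeps the last).
- arm.dwell(seconds).
- arm.solve_ik(position, orientation): joint angles nearest the present ones, or None.
- arm.sense(): the state.
- arm.get_image(name): name is "scene" or "side" or "wrist"; returns a dict with "pixels" (400x640x3 uint8, red, green, blue), "intrinsics" (3x3 intrinsics, pixels), "distortion" ([k1, k2, p1, p2, k3] as OpenCV has them; the pictures are not rectified), "rvec" (rotation vector, rad) and "tvec" (3), from world to camera coordinates, as OpenCV has them; the wrist camera has in their place "T_tool_cam" (4x4, takes a point from camera to tool coordinates, whose origin is the TCP and whose axes are the flange's). Camera axes: x right, y down, z forward; pixel columns grow to the right and rows downward; lengths in m; the calibration is good to about 2 mm. A picture is of the moment at which its call begins: read the wrist's pose just before it. There is no depth.
A pose or a line that the arm cannot do raises arm.PlanningError and nothing moves.
- arm.job_done(): hands the job in; it is judged then, once.
Trained networks look in the newest picture that a camera, given by its name, has taken for a name from the list of things; names that differ only in an ending like _2 or _b are one class to them, and where a whole thing is asked for, a point or a joint stands for the part that bears it (a point fixed in the world has none). Each returns a list of dicts, best first, with "p" (0 to 1); they miss things now and then, are a little off and sometimes report something else, mostly with a low value. They report only what shows in the picture. A call takes as long as a camera call. They do not tell look-alikes from the thing itself.
- arm.boxes_of(camera, label): "point" ([x, y, z] in m, in the coordinates of the camera as it stood for that picture, good to about 4 mm: the middle of the surface that is visible of it).
The state is a dict: "clock": time; "q": joint angles; "qvel": joint speeds; "joint_efforts": joint torques, N m; "ee_pos": TCP position; "tcp_rot": TCP orientation; "contact_force": force on the tool from outside, world axes, zero at the start; "ft_torque": the same for the moment, N m; "finger_gap": finger opening in m; "grip_force": force on a finger pad.
Only numpy, scipy, OpenCV 4.12 (cv2) and the standard library are available. Lean on these libraries where they do the work, as an engineer would, in place of code of your own. Each camera call takes 0.05 s, during which the arm holds its last target. There are 200 camera calls.

## Working session

There is one attempt and no reset: what is moved stays moved. The work goes in short steps, each a Python script; the robot and the scene stay as the last script left them, time stands still between calls to the robot, and variables do not carry over. Pictures are saved under pics/ and viewed, at most 10 in all, crops included, and the job is handed in when it is done.

```bash
ls; mkdir -p pics; cat > h.py <<'E'
from rig import arm
import numpy as np, cv2
from scipy.spatial.transform import Rotation as R
def cam(name):
    """image, camera->world 4x4"""
    s=arm.sense(); im=arm.get_image(name)
    if name=="wrist":
        T=np.eye(4);T[:3,:3]=R.from_euler('xyz',s['tcp_rot'],degrees=True).as_matrix();T[:3,3]=s['ee_pos']
        return im,T@np.array(im['T_tool_cam'])
    T=np.eye(4);T[:3,:3]=cv2.Rodrigues(np.array(im['rvec'],float))[0];T[:3,3]=np.ravel(im['tvec'])
    return im,np.linalg.inv(T)
def save(im,f): cv2.imwrite('pics/'+f,im['pixels'][:,:,::-1])
def proj(im,Twc,P):
    Tc=np.linalg.inv(Twc)
    return cv2.projectPoints(np.atleast_2d(np.array(P,float)),cv2.Rodrigues(Tc[:3,:3])[0],Tc[:3,3],np.array(im['intrinsics'],float),np.array(im['distortion'],float))[0][:,0]
def ray(im,Twc,px):
    u=cv2.undistortPoints(np.array([[px]],float),np.array(im['intrinsics'],float),np.array(im['distortion'],float))[0,0]
    d=Twc[:3,:3]@[u[0],u[1],1]; return Twc[:3,3],d/np.linalg.norm(d)
def tri(rays):
    A=0;b=0
    for o,d in rays:
        M=np.eye(3)-np.outer(d,d);A=A+M;b=b+M@o
    return np.linalg.solve(A,b)
def onz(r,z): o,d=r; return o+d*(z-o[2])/d[2]
E
python3 - <<'E'
from h import *
print(arm.sense())
for c in ("scene","side"):
    im,T=cam(c);save(im,c+'0.png');print(c,T[:3,3])
    for l in ("stand","lid","keeper_arm","keeper_knob","lid_top","cream_carton","gold_spool","gold_praline"):
        for r in arm.boxes_of(c,l):
            w=T@np.r_[r['point'],1]; print(l,round(r['p'],2),w[:3].round(3),proj(im,T,w[:3])[0].round())
E
```

```text
pics
{'clock': 0.0, 'q': array([70.89789723, 24.93746054,  1.43047262, 90.18925505, -0.66438929,
       64.97292949, -4.30327165]), 'qvel': array([ 0.01435107,  0.01609974,  0.03107559, -0.01454798, -0.06005599,
       -0.07334448, -0.02970122]), 'joint_efforts': array([-7.17973103e-05, -6.70477939e+01,  1.02507714e+00, -3.16206551e+01,
        1.55150809e-02,  1.23674711e-02,  9.96911490e-05]), 'ee_pos': array([ 0.14280079, -0.60794853,  0.23051392]), 'tcp_rot': array([-1.79909042e+02,  8.36837018e-03,  1.32196439e+01]), 'contact_force': array([ 0.49856056,  0.60474743, -0.54160374]), 'ft_torque': array([-0.02915774,  0.0012325 , -0.01469368]), 'grip_force': 0.0, 'finger_gap': 0.08545172825545952}
scene [ 0.19330605 -0.20075553  0.72969194]
stand 0.81 [0.56  0.194 0.015] [351. 232.]
lid 0.94 [0.59  0.22  0.097] [357. 191.]
lid 0.7 [0.619 0.036 0.014] [427. 274.]
keeper_arm 0.69 [0.523 0.255 0.106] [319. 191.]
keeper_arm 0.39 [0.592 0.223 0.098] [357. 189.]
keeper_knob 0.73 [0.54  0.364 0.061] [296. 171.]
keeper_knob 0.67 [0.525 0.253 0.106] [320. 191.]
keeper_knob 0.62 [0.561 0.196 
[... 203 characters left out ...]
2.]
gold_spool 0.23 [0.526 0.254 0.112] [320. 188.]
gold_praline 0.74 [0.473 0.294 0.015] [288. 219.]
side [ 0.45866501 -0.57106325  0.61992148]
stand 0.69 [0.571 0.185 0.018] [351. 239.]
lid 0.79 [0.62  0.034 0.008] [385. 292.]
lid 0.71 [0.593 0.212 0.095] [362. 203.]
keeper_arm 0.71 [0.519 0.244 0.104] [326. 192.]
keeper_arm 0.21 [0.549 0.362 0.065] [335. 179.]
keeper_knob 0.6 [0.525 0.245 0.106] [329. 191.]
lid_top 0.79 [0.592 0.216 0.088] [361. 205.]
lid_top 0.64 [0.617 0.033 0.012] [384. 291.]
cream_carton 0.61 [0.55  0.358 0.066] [336. 180.]
gold_spool 0.76 [0.503 0.075 0.023] [323. 274.]
gold_praline 0.5 [0.475 0.287 0.013] [306. 215.]
gold_praline 0.34 [0.596 0.21  0.094] [364. 204.]
```

```bash
python3 - <<'E'
import cv2
for c,(x,y) in {'scene':(270,130),'side':(270,130)}.items():
    i=cv2.imread(f'pics/{c}0.png'); cv2.imwrite(f'pics/{c}0c.png',cv2.resize(i[y:y+180,x:x+200],None,fx=3.3,fy=3.3,interpolation=cv2.INTER_CUBIC)[:600])
E
```

```text
(no output)
```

View pics/scene0.png

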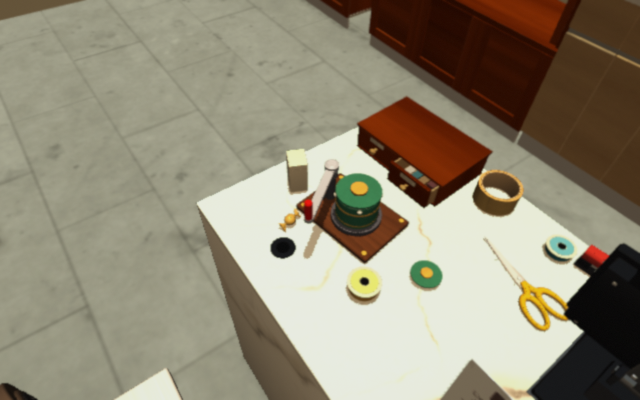

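View pics/side0.png

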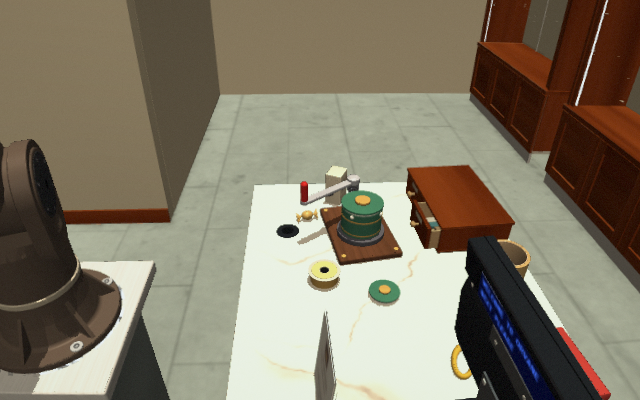

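The scene view shows the green tin with its lid at (359,190), and a flat look-alike lid on the counter at (427,274). The red knob is at (308,207) on a pale arm running to the post at (331,165). The carton is at (297,170), the praline at (290,219) and the spool at (364,283). The side view shows the lid at (362,205), the knob at (304,192) and the post at (352,183).

Candidates, by scene pixel:
- **Lid:** the one on the tin (359,190) or the one on the counter (427,274). I choose the one on the tin, because it is larger and sits proud on the tin.
- **Knob:** the red upright (308,207) or the red thing at (597,260). I choose (308,207), at the end of the keeper arm.

View pics/scene0c.png

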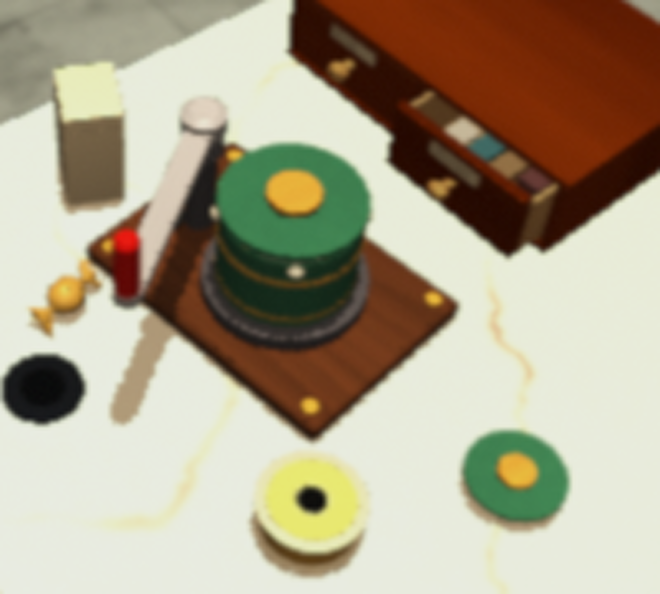

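```bash
python3 - <<'E'
from h import *
im=arm.get_image("wrist");print(np.array(im['T_tool_cam']).round(3),im['intrinsics'])
for yaw in (-90,-45,0,45,90,135,180): 
  print(yaw,[None if (q:=arm.solve_ik(p,[180,0,yaw])) is None else np.round(q) for p in ([.50,.2,.35],[.59,.22,.11],[.6,.15,.13],[.52,.2,.13])])
E
```

```text
[[ 0.001 -0.964 -0.264  0.068]
 [ 1.     0.001 -0.     0.002]
 [ 0.001 -0.264  0.964 -0.144]
 [ 0.     0.     0.     1.   ]] [[290.81590439   0.         317.1322273 ]
 [  0.         290.81590439 200.14812524]
 [  0.           0.           1.        ]]
-90 [array([ 16.,  23., -61.,  88.,  20.,  81., 134.]), array([ 11.,  47., -61.,  94.,  44.,  67., 119.]), array([ 18.,  44., -61.,  94.,  42.,  67., 127.]), array([ 14.,  39., -61., 103.,  38.,  62., 119.])]
-45 [array([ -69.,   16.,   55.,   94.,  -13.,   77., -147.]), array([ -53.,   38.,   44.,  100.,  -31.,   55., -132.]), array([ -48.,   35.,   44.,  100.,  -29.,   56., -127.]), array([ -57.,   30.,   44.,  109.,  -26.,   52., -135.])]
0 [array([  16.,   23.,  -61.,   88.,   20.,   81., -136.]), array([  -3.,   37.,  -35.,   95.,   24.,   56., -136.]), array([   3.,   34.,  -33.,   96.,   21.,   57., -127.]), array([   3.,   31.,  -42.,  104.,   25.,   55., -140.])]
45 [array([ 17.,  24., -63.,  88.,  21.,  82., -92.]), array([  4.,  40., -46.,  94.,  33.,  60., -97.]), array([ 13.,  39., -50.,  95.,  33.,  62., -92.]), array([   8.,   34.,  -51.,  104.,   31.,   57., -100.])]
90 [array([ 18.,  24., -65.,  88.,  22.,  82., -48.]), array([ 11.,  47., -62.,  94.,  44.,  67., -61.]), array([ 14.,  40., -52.,  95.,  35.,  63., -48.]), array([ 16.,  41., -66., 103.,  42.,  64., -64.])]
135 [array([ 18.,  24., -65.,  88.,  22.,  82.,  -3.]), array([ 11.,  46., -60.,  94.,  43.,  66., -16.]), array([ 13.,  39., -50.,  95.,  33.,  62.,  -2.]), array([ 18.,  44., -70., 103.,  45.,  67., -22.])]
180 [array([ 19.,  25., -66.,  88.,  23.,  82.,  41.]), array([ 13.,  49., -65.,  94.,  47.,  69.,  27.]), array([ 15.,  41., -54.,  95.,  36.,  64.,  41.]), array([ 18.,  45., -72., 103.,  46.,  68.,  22.])]
```

The crop confirms it: the lid with its brass button stands proud on the tin, and the keeper arm runs from the post to the red knob beside the praline. The counter disc is smaller. Next I'll measure from two wrist positions.

```bash
python3 - <<'E'
from h import *
s=arm.sense(); arm.move_straight([*s['ee_pos'][:2],.38],feed=.25)
arm.close_gripper(30)
for k,(p,yaw) in enumerate([([.52,.13,.36],180),([.50,.28,.36],180)]):
    arm.reach(p,[180,0,yaw]); arm.dwell(.3)
    im,T=cam("wrist");save(im,f'w{k}.png'); np.savez(f'w{k}.npz',T=T,K=im['intrinsics'],D=im['distortion'])
    print(T[:3,3].round(3),arm.sense()['clock'])
    for l in ("stand","lid_top","lid","keeper_knob","keeper_pivot"):
        for r in arm.boxes_of("wrist",l):
            w=T@np.r_[r['point'],1]; print(l,round(r['p'],2),w[:3].round(3),proj(im,T,w[:3])[0].round())
E
python3 -c "
import cv2,numpy as np
cv2.imwrite('pics/wv.png',cv2.imread('pics/w0.png'))"
```

```text
[0.454 0.128 0.504] 5.725
stand 0.81 [0.56  0.223 0.014] [372. 184.]
stand 0.61 [0.48  0.295 0.024] [419. 138.]
lid_top 0.63 [0.617 0.04  0.016] [267. 216.]
lid_top 0.57 [0.598 0.221 0.097] [379. 221.]
lid 0.86 [0.598 0.22  0.097] [378. 221.]
lid 0.83 [0.621 0.044 0.011] [270. 217.]
keeper_knob 0.7 [0.529 0.253 0.107] [407. 176.]
keeper_pivot 0.92 [0.559 0.229 0.015] [375. 183.]
keeper_pivot 0.16 [0.528 0.255 0.108] [408. 176.]
[0.435 0.278 0.504] 6.9833
stand 0.97 [0.558 0.25  0.015] [301. 194.]
lid_top 0.95 [0.622 0.044 0.013] [188. 228.]
lid_top 0.61 [0.591 0.22  0.094] [279. 228.]
lid 0.63 [0.622 0.044 0.01 ] [189. 227.]
lid 0.58 [0.594 0.214 0.098] [275. 231.]
lid 0.47 [0.554 0.257 0.016] [305. 192.]
keeper_knob 0.82 [0.53  0.258 0.108] [303. 191.]
keeper_pivot 0.58 [0.554 0.254 0.016] [304. 192.]
```

View pics/w0.png

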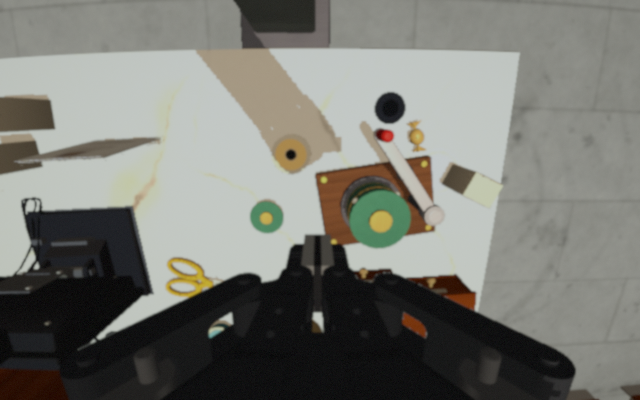

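View pics/w1.png

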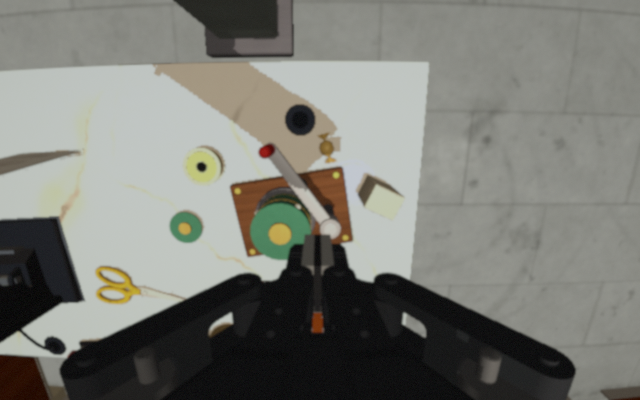

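Wrist view w0 shows the lid button at (381,221), the post head at (434,215) and the knob at (386,135). In w1 they are at (280,233), (330,229) and (266,151). Now I'll segment blobs and triangulate.

```bash
cat > meas.py <<'E'
from h import *
def blob(px,kind,near,r=16):
    hsv=cv2.cvtColor(px,cv2.COLOR_RGB2HSV).astype(int);H,S,V=hsv[...,0],hsv[...,1],hsv[...,2]
    m={'red':((H<6)|(H>172))&(S>180)&(V>80),'brass':(H>14)&(H<30)&(S>140)&(V>140),'post':(S<70)&(V>140)}[kind]
    yy,xx=np.mgrid[:m.shape[0],:m.shape[1]]; m=m&(np.hypot(xx-near[0],yy-near[1])<r)
    n,lab,st,c=cv2.connectedComponentsWithStats(m.astype(np.uint8)); k=1+np.argmax(st[1:,4])
    pts=np.argwhere(lab==k)[:,::-1]; return c[k],st[k],pts
E
python3 - <<'E'
from meas import *
V={}
for k in (0,1):
    z=np.load(f'w{k}.npz');V[f'w{k}']=(cv2.imread(f'pics/w{k}.png')[:,:,::-1].copy(),dict(intrinsics=z['K'],distortion=z['D']),z['T'])
for c in('scene','side'):
    im,T=cam(c);V[c]=(cv2.imread(f'pics/{c}0.png')[:,:,::-1].copy(),im,T)
near={'brass':dict(w0=(381,221),w1=(280,233),scene=(359,188),side=(362,201)),'red':dict(w0=(386,135),w1=(266,151),scene=(308,207),side=(304,192))}
for kind in near:
    rs={}
    for v,n in near[kind].items():
        c,st,p=blob(V[v][0],kind,n); rs[v]=ray(V[v][1],V[v][2],c)
        print(kind,v,c.round(1),st, onz(rs[v],.1015 if kind=='brass' else .13).round(4))
    print(kind,'all',tri(rs.values()).round(4),'wrist',tri([rs['w0'],rs['w1']]).round(4),'fixed',tri([rs['scene'],rs['side']]).round(4))
pv=dict(w0=(434,215),w1=(330,229),scene=(331,164))
rs={v:ray(V[v][1],V[v][2],p) for v,p in pv.items()}
print('pivot',tri(rs.values()).round(4),[onz(r,.107).round(4) for r in rs.values()])
for v in V:
    x0,y0=near['red'][v]; a=V[v][0][max(y0-60,0):y0+70,x0-50:x0+80]; V[v]=cv2.resize(a,(390,295),interpolation=cv2.INTER_CUBIC)
cv2.imwrite('pics/knob4.png',np.vstack([np.hstack([V['w0'],V['w1']]),np.hstack([V['scene'],V['side']])])[:,:,::-1])
E
```

```text
brass w0 [380.3 220.6] [370 211  21  20 315] [0.5958 0.2214 0.1015]
brass w1 [279.6 233. ] [270 224  21  19 312] [0.5956 0.2219 0.1015]
brass scene [358.9 187.8] [351 182  17  13 179] [0.5939 0.221  0.1015]
brass side [362.3 199.5] [355 196  15   9 102] [0.5935 0.2155 0.1015]
brass all [0.5959 0.2219 0.0986] wrist [0.5963 0.2217 0.1   ] fixed [0.5954 0.2229 0.0975]
red w0 [385.6 135.4] [380 131  12  10 102] [0.4721 0.2151 0.13  ]
red w1 [265.5 151. ] [260 145  12  12  93] [0.4722 0.2118 0.13  ]
red scene [307.6 208.6] [304 199   8  21 125] [0.4699 0.2145 0.13  ]
red side [304.1 191.1] [301 182   7  20 123] [0.4701 0.2079 0.13  ]
red all [0.4713 0.2137 0.1284] wrist [0.4716 0.2132 0.138 ] fixed [0.471  0.2169 0.1252]
pivot [0.5841 0.2964 0.1111] [array([0.5855, 0.2978, 0.107 ]), array([0.5873, 0.2963, 0.107 ]), array([0.5848, 0.3001, 0.107 ])]
```

View pics/knob4.png

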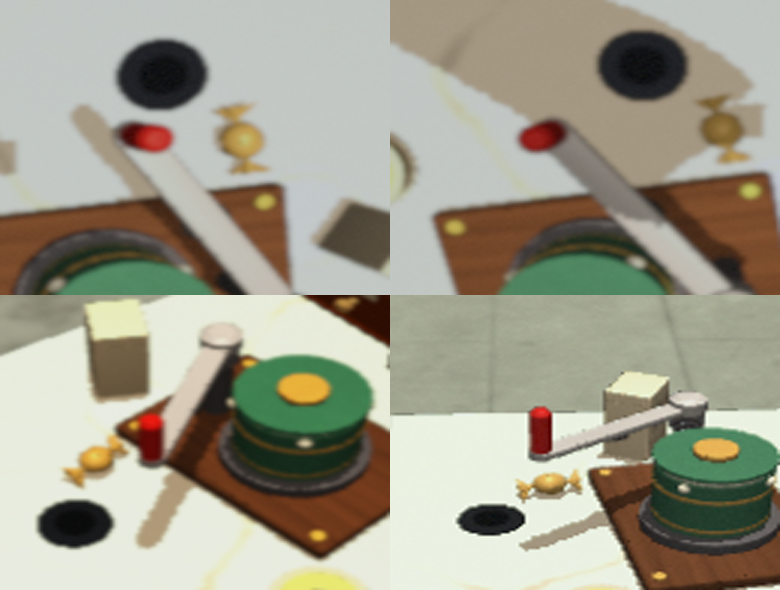

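The four-panel crop confirms the knob and arm in every view, with the knob foot at the arm's end and the praline well clear. Next I'll fit the stand geometry, check that the swing is reachable, and press the lid.

```bash
cat > geo.py <<'E'
import numpy as np
from scipy.optimize import least_squares
tin=np.array([.5958,.2217]);piv=np.array([.586,.2975]);kn=np.array([.4715,.2137])
def mdl(p):
    t=p[:2];f=p[2];P=t+.075*np.array([-np.sin(f),np.cos(f)]);a=f-np.pi/2-1.1
    return t,P,P+.14*np.array([np.cos(a),np.sin(a)])
fit=least_squares(lambda p:np.concatenate([a-b for a,b in zip(mdl(p),(tin,piv,kn))]),[*tin,.1])
T,P,K=mdl(fit.x);phi=fit.x[2]
def knob(th,r=.14):
    a=phi-np.pi/2-1.1+th
    return P+r*np.array([np.cos(a),np.sin(a)]), np.degrees(a)+180   # position, tool yaw along arm
E
python3 - <<'E'
from h import *; from geo import *
print(T,P,K,np.degrees(phi),(fit.fun*1000).round(1),[knob(t) for t in(0,1.1)])
for t in np.linspace(0,1.15,6):
    p,y=knob(t);q=arm.solve_ik([*p,.118],[180,0,y]);print(t,y,None if q is None else np.round(q))
yaw=120
arm.reach([*tin,.18],[180,0,yaw]); arm.move_straight([*tin,.115],feed=.1)
hit=arm.move_straight([*tin,.088],feed=.015,force_limit=30); s=arm.sense()
print(hit,s['ee_pos'],s['contact_force'],s['clock'])
arm.dwell(.3); arm.move_straight([*tin,.2],feed=.15)
print(arm.sense()['clock'])
for c in('side','scene'):
    im,Tc=cam(c);save(im,c+'1.png')
    print(c,[ (r['p'],(Tc@np.r_[r['point'],1])[:3].round(3)) for r in arm.boxes_of(c,'lid')])
a,b=[cv2.imread(f'pics/side{i}.png')[170:270,310:410] for i in (0,1)]
c,d=[cv2.imread(f'pics/scene{i}.png')[150:250,310:410] for i in (0,1)]
cv2.imwrite('pics/seat.png',cv2.resize(np.vstack([np.hstack([a,b]),np.hstack([c,d])]),(600,600),interpolation=cv2.INTER_CUBIC))
E
```

```text
[0.59663462 0.22221846] [0.58508155 0.29632329] [0.47158383 0.21435825] 8.861174586003088 [ 0.8  0.5 -0.9 -1.2  0.1  0.7] [(array([0.47158383, 0.21435825]), np.float64(35.835817121612536)), (array([0.60664727, 0.15799427]), np.float64(98.8611745860031))]
0.0 35.835817121612536 [-12.  25. -25. 111.  14.  47. -98.]
0.22999999999999998 49.013846409621465 [ -7.  26. -26. 109.  15.  48. -83.]
0.45999999999999996 62.19187569763041 [ -3.  28. -28. 107.  17.  50. -68.]
0.69 75.36990498563934 [ -0.  30. -31. 103.  19.  52. -54.]
0.9199999999999999 88.54793427364827 [  2.  33. -32.  99.  21.  54. -40.]
1.15 101.72596356165721 [  3.  36. -34.  94.  24.  57. -27.]
True [0.5960564  0.22190953 0.09618116] [-1.85340002 -1.37258511  7.10397752] 10.2417
11.3833
side [(0.98, array([0.593, 0.211, 0.09 ])), (0.81, array([0.619, 0.033, 0.007]))]
scene [(0.74, array([0.619, 0.037, 0.012])), (0.71, array([0.591, 0.219, 0.088]))]
```

View pics/seat.png

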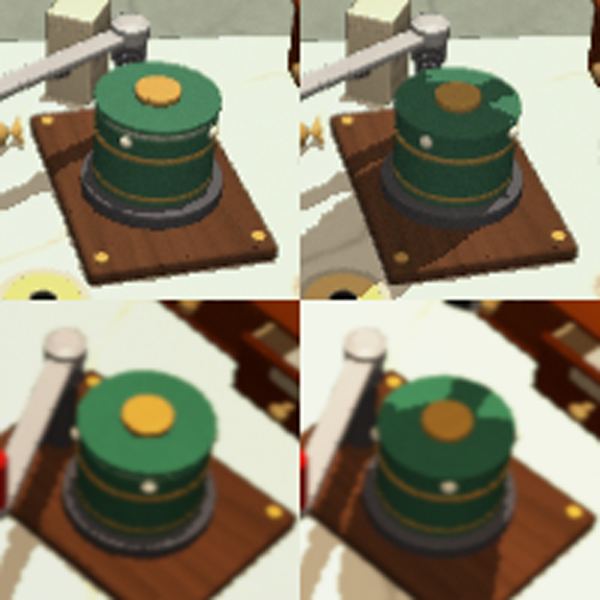

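Before-and-after crops (left and right): the lid has dropped about 5 mm and looks level, with the button moving from (158,90) to (157,97) in the side view. The press stopped hard at 96.2 mm, and a seated lid predicts 96 mm. I'll do one confirming press, then grip the knob.

```bash
python3 - <<'E'
from h import *; from geo import *
arm.move_straight([*T,.105],feed=.15)
hit=arm.move_straight([*T,.088],feed=.02,force_limit=35); s=arm.sense(); print(hit,s['ee_pos'],s['contact_force'])
arm.dwell(.3); arm.move_straight([*T,.21],feed=.2); arm.ungrasp()
p,y=knob(0)
arm.reach([*p,.20],[180,0,y]); arm.dwell(.2)
arm.move_straight([*p,.119],feed=.08,force_limit=12)
s=arm.sense(); print(s['ee_pos'],s['contact_force'])
arm.close_gripper(40); s=arm.sense(); print(s['finger_gap'],s['grip_force'],s['contact_force'],s['clock'])
im,Tc=cam('side');save(im,'side2.png'); im2,_=cam('scene'); save(im2,'scene2.png')
cv2.imwrite('pics/grip.png',np.hstack([cv2.resize(cv2.imread(f'pics/{c}2.png')[110:250,240:380],(390,390),interpolation=cv2.INTER_CUBIC) for c in('side','scene')]))
E
```

```text
True [0.59680695 0.22224777 0.09615809] [-2.42450234 -0.88102528  8.10072205]
[0.47189056 0.21459649 0.11947314] [ 0.01970506 -0.47632292 -0.79442053]
0.014619039328013497 39.02146528009325 [-3.13291301 -0.36647588  3.59289657] 18.0083
```

View pics/grip.png

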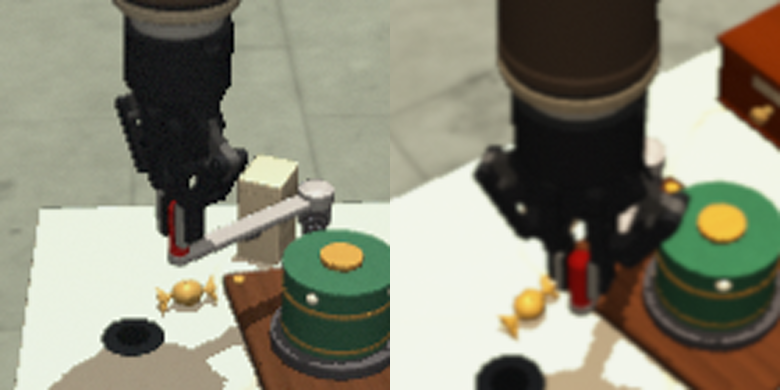

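The knob is gripped between the fingers at side crop (177,230), with a gap of about 15 mm against the 16 mm knob. Swinging it now.

```bash
python3 - <<'E'
from h import *; from geo import *
z=arm.sense()['ee_pos'][2]
def step(t,**k):
    p,y=knob(t); h=arm.move_straight([*p,z],[180,0,y],feed=.06,**k); s=arm.sense()
    a=np.radians(y-90);tan=np.array([np.cos(a),np.sin(a)])  # yaw=arm dir+180; ccw tangent = arm dir+90
    e=s['ee_pos'][:2]-P; th=np.arctan2(e[1],e[0])-(phi-np.pi/2-1.1); th=(th+np.pi)%(2*np.pi)-np.pi
    f=s['contact_force']; print(round(t,2),h,'th',th.round(3),'r',np.hypot(*e).round(4),'Ftan',(f[:2]@tan).round(1),'Frad',(f[0]*tan[1]-f[1]*tan[0]).round(1),'Fz',f[2].round(1),'gap',s['finger_gap'].round(4),s['grip_force'].round(0),s['clock'])
for t in np.linspace(.13,1.04,8): step(t)
for t in (1.08,1.11,1.13):
    step(t)
im,_=cam('side');save(im,'side3.png'); im2,_=cam('scene'); save(im2,'scene3.png')
cv2.imwrite('pics/end.png',np.hstack([cv2.resize(cv2.imread(f'pics/{c}3.png')[110:250,290:430],(390,390),interpolation=cv2.INTER_CUBIC) for c in('side','scene')]))
E
```

```text
Traceback (most recent call last):
AttributeError: 'float' object has no attribute 'round'
```

```bash
python3 - <<'E'
from h import *; from geo import *
z=.1195
def step(t):
    p,y=knob(t); arm.move_straight([*p,z],[180,0,y],feed=.06); s=arm.sense()
    a=np.radians(y-90);tan=np.array([np.cos(a),np.sin(a)])
    e=s['ee_pos'][:2]-P; th=(np.arctan2(e[1],e[0])-(phi-np.pi/2-1.1)+np.pi)%(2*np.pi)-np.pi
    f=s['contact_force']; print(np.round([t,th,np.hypot(*e)*1000,f[:2]@tan,f[0]*tan[1]-f[1]*tan[0],f[2],s['finger_gap']*1000,s['grip_force'],s['clock']],3).tolist(),flush=True)
print('t th r Ftan Frad Fz gap grip clock')
for t in np.r_[np.linspace(.13,1.04,8)[1:],1.08,1.11,1.13]: step(t)
im,_=cam('side');save(im,'side3.png'); im2,_=cam('scene'); save(im2,'scene3.png')
cv2.imwrite('pics/end.png',np.hstack([cv2.resize(cv2.imread(f'pics/{c}3.png')[110:250,290:430],(390,390),interpolation=cv2.INTER_CUBIC) for c in('side','scene')]))
E
```

```text
t th r Ftan Frad Fz gap grip clock
[0.26, 0.254, 139.661, -2.105, -3.552, -3.764, 14.933, 39.011, 19.008]
[0.39, 0.384, 139.49, -2.848, -4.212, -3.475, 14.649, 39.183, 19.458]
[0.52, 0.512, 139.322, -3.047, -4.374, -2.959, 14.918, 39.281, 19.908]
[0.65, 0.641, 139.11, -2.712, -4.811, -2.135, 14.846, 39.398, 20.358]
[0.78, 0.77, 138.923, -3.573, -3.861, -1.841, 14.466, 39.519, 20.808]
[0.91, 0.9, 138.767, -3.03, -4.66, 0.17, 14.781, 39.636, 21.258]
[1.04, 1.03, 138.605, -3.652, -4.062, 1.138, 14.642, 39.747, 21.708]
[1.08, 1.07, 138.571, -4.403, -5.664, 2.146, 14.47, 39.77, 21.958]
[1.11, 1.098, 138.508, -4.977, -4.379, 1.262, 14.834, 39.831, 22.208]
[1.13, 1.103, 138.531, -12.33, -4.016, 6.656, 14.372, 40.819, 22.458]
```

View pics/end.png

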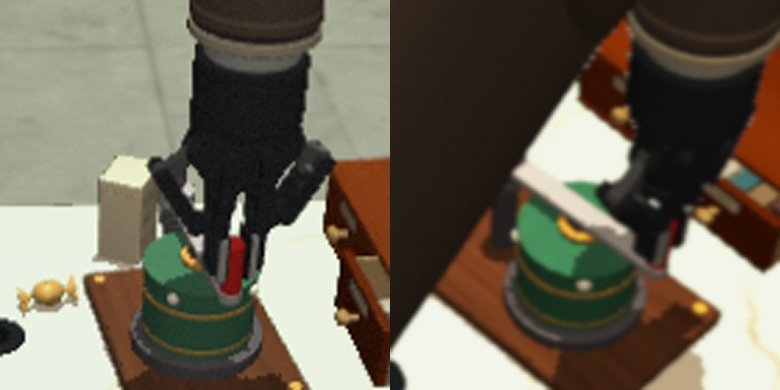

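The arm lies across the middle of the lid with the knob still between the fingers. The tangential force jumped from 5 to 12 N at 1.10 rad, so it is against the stop. I'll settle, check and hand in.

```bash
python3 - <<'E'
from h import *
arm.dwell(.5); s=arm.sense(); print(s['ee_pos'],s['contact_force'],s['grip_force'],s['finger_gap'])
print(arm.job_done())
E
```

```text
[0.60685208 0.15953042 0.11917786] [-13.30727457   1.54639616   7.38705731] 40.75577650568448 0.014517328895737484
the job is handed in; nothing more can be done
None
```

I pressed the lid down until it seated, swung the keeper arm against its stop at about 1.10 rad, and handed the job in still holding the red knob with a 40 N grip; no verdict came back.

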